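# Tighten the tapered plug of a valve manifold

### The job

Fit the blue T-handled key over the square head of the plug on the manifold, turn the tapered plug clockwise until it is snug (about 0.65 N m: clearly past the first rise in resistance, but not forced beyond 0.8 N m), then take the key off and stand it upright on the bench again. Leave the tape measure, the roll of tape and the paint tin where they are.

Things in the scene. Friction and masses are not known exactly. Their poses are not given: they have to be found in the camera images.
- key_grip (a point): centre of the key's T-handle, where to grasp it: a blue bar 80 mm long (x axis), 14 mm wide (y), 16 mm high, on a 13 mm round shaft above a dark square socket 37 x 37 x 29 mm. The loose key (0.15 to 0.31 kg, 100 mm high) stands upright on the bench, open socket down; this point is 92 mm above its underside, z up. The bar is parallel to two sides of the socket.
- key_socket (a point): centre of the closed inner end of the key's socket, 21 mm above the key's underside and 71 mm straight below key_grip; same axes. The square opening is 27 x 27 mm (1.5 mm play on each side of the plug's head), 21 mm deep, its sides along x and y; walls 5 mm.
- plug_top (a point): centre of the top of the dark steel plug's square head, 86 mm above the bench. The head is 24 x 24 mm (sides along this point's x and y), 22 mm high over a round flange; the top 6 mm taper to 17 x 17 mm to lead a socket on. z is up, the plug's axis; it tightens clockwise from above (negative about z). Key fully on: key_socket touches plug_top, and the key stands there unheld. The plug sinks too little to see.
- wedge (a joint): radial squeeze of the taper thread in its port, in m: 0 while the plug runs freely, then 0.00003 per rad of tightening once it bites. Snug is 0.0000012 to 0.0000066 (0.53 to 0.89 N m while turning), far below the error of this reading, so it must be felt as torque on the key. It stays where it is left and does not spring back.
- port_mouth (a point): centre of the port's mouth in the manifold's top, 60 mm above the bench; z up. Torque needed to turn the plug, already started here: 0.07 N m in free running (0.15 to 0.95 rad, different each time, not to be seen from outside), then 0.2 N m for up to 0.14 rad, then it bites at 0.45 N m and climbs by 2 N m per rad without a stop. Above 0.89 N m it is damaged. Once the hand stops, the torque reads 0.05 to 0.2 less.
- manifold: aluminium valve manifold 80 x 70 x 56 mm on a dark steel foot 130 (x) x 90 (y) x 10 mm bolted to the bench; a brass hose barb on its +y side reaches 65 mm from the centre; brass port in the middle of its top. Origin: centre of its underside, straight below the plug's axis, z up.
- tape_measure: yellow tape measure 40 x 80 x 66 mm, a bystander; origin at the centre of its underside
- tape_roll: black roll of tape 62 mm across, 19 mm high, a bystander; origin at the centre of its underside
- paint_tin: small red and white paint tin 78 mm across, 77 mm high, a bystander; origin at the centre of its underside

How it is judged:
By the outcome, as a careful person would: the job done as asked, in the order asked, and still so for the second after the job is handed in, with the robot touching nothing.
It also fails if it takes over 61 s, if anything falls off the work surface, if the arm or the gripper's body presses on something with over 40 N, if the wrist force passes 120 N, or if a joint passes its speed limit or range.

### The arm

A 7-joint arm with a two-finger parallel gripper is mounted at the origin on a cart in front of the work surface, level with it; the furniture and walls round the work are solid. World frame = base frame: x ahead of the robot, y to its left, z up, the work surface at z = 0. Lengths are in mm, angles in rad, forces in N, time in s.
With the tool pointing down it reaches from about 400 to 875 mm from the base axis. Payload 4.4 kg.
Tool frame: the origin (TCP) lies midway between the tips of the shut fingers; the grasp point (between the pads) lies 19 mm behind it; x points along the fingers, y is the direction in which the jaws open and shut, and the axes are right-handed (so a half turn about x gives the same grasp; the last joint's range is limited). The gripper opens to 85 mm and grips with 20 to 120 N. Pads are 22 mm wide; open, the fingers measure 114 mm over their backs; the gripper's body (76 mm by 85 mm) begins 54 mm behind the grasp point. The pads swing forward as they close: fully open they stand 13 mm farther back than shut.
Start: joints at [-1.208, 0.628, 0.038, 1.517, -0.027, 0.996, -0.02], TCP at [270.236, 591.177, 231.313] pointing down, gripper open.
Joint ranges: [-3.06, 3.06], [-0.37, 2.12], [-1.25, 1.32], [0.18, 2.47], [-1.1, 4.24], [0.23, 1.98], [-2.94, 2.94]. Speed limits (rad/s): [2.57, 2.57, 3.14, 3.14, 3.14, 3.14, 3.14].

### API

Orientations are given as [roll, pitch, yaw] about the fixed x, y, z axes, in that order (R = Rz(yaw) Ry(pitch) Rx(roll)).
In Python, from cell import ctrl gives the robot as it stands.
- The arm moves only by the tool arm_command, never from a script. Its argument "series" is a list of rows, each a list of 7 numbers: the opening, from 0 (shut) to 1 (fully open), then the shift along the world's x, y, z in cm, then the turn, a rotation vector about the world's x, y, z in degrees. In form: [[claw, x, y, z, rx, ry, rz], ...]. A call has 1 to 20 rows; each row shifts and turns the commanded pose from where the row before left it; what a row does not reach is not made up. A row lasts 1/12 s, in which the tool goes at most 41.7 mm and 7.16 degrees, less where a joint would pass 70% of its speed; a pose out of reach is approached as far as the arm can. A call with a gripper value outside its range is refused whole. The fingers move at their own pace and stop on an object; the grip force is fixed at half the most. Time passes only in rows, so rows that do not move let the fingers close. It gives the time, the measured TCP pose, the force and the opening at its end, in the units of the state.
- ctrl.read_state(): the state, without advancing time (a new reading comes with each control period).
- ctrl.get_image(name): name is "scene" or "side" or "wrist"; returns the picture (400x640x3 uint8, blue, green, red); there is no depth.
- ctrl.calibration(name): a dict with "fovy" (degrees; the focal length in pixels is half the picture's height over the tangent of half this angle, whatever the lens; pixels are square), "cx", "cy" (the principal point, pixels), "cam_to_world" (4x4, takes a point from camera to world coordinates); the wrist camera has in their place "T_tool_cam" (4x4, takes a point from camera to tool coordinates, whose origin is the TCP and whose axes are the tool frame's). Camera axes: x right, y up, looking along -z (the intrinsics and any distortion apply to the point x, -y, -z); pixel columns grow to the right and rows downward; lengths in mm; the calibration is good to about 2 mm. A picture is of the moment at which its call begins: read the wrist's pose just before it. calibration takes no time and is no camera call.
- ctrl.finish_job(): hands the job in, once; it reports no verdict.
Trained networks look in the newest picture that a camera, given by its name, has taken for a name from the list of things; names that differ only in an ending like _2 or _b are one class to them, and where a whole thing is asked for, a point or a joint stands for the part that bears it (a point fixed in the world has none). Each returns a list of dicts, best first, with "conf" (0 to 1); they miss things now and then, are a little off and sometimes report something else, mostly with a low value. They report only what shows in the picture. A call takes as long as a camera call.
- ctrl.spot_in(label, camera): "centre" ([x, y, z] in mm, in world coordinates, good to about 4 mm: the middle of the surface that is visible of it).
The state is a dict: "clock": time; "qpos": joint angles; "qd": joint speeds; "tau": joint torques, N m; "eef_pos": TCP position; "tool_rot": TCP orientation; "force": force on the tool from outside, world axes, zero at the start; "torque": the same for the moment, N m; "width": finger opening in mm.
Only numpy, scipy, OpenCV 4.12 (cv2) and the standard library are available. Lean on these libraries where they do the work, as an engineer would, in place of code of your own. Each camera call takes 0.05 s, during which the arm holds its last target.

## Working session

There is one attempt and no reset: what is moved stays moved. The work goes in short steps, Python scripts to look and compute and a tool call to move; the robot and the scene stay as the last step left them, time stands still between calls to the robot, and variables do not carry over. Pictures are saved under pics/ and viewed, and the job is handed in when it is done.

Besides the shell and the picture viewer there is one more tool, called in YAML: its name, and indented under it one key for each argument. arm_command: Moves the arm, as the interface text tells. Its arguments: {"type":"object","properties":{"series":{"type":"array"}},"required":["series"]}

```bash
ls; mkdir -p pics
python3 - <<'E'
from cell import ctrl
import cv2,json
s=ctrl.read_state()
for k,v in s.items(): print(k,v)
for n in ["scene","side","wrist"]:
    cv2.imwrite(f"pics/a_{n}.png",ctrl.get_image(n))
    print(n,ctrl.calibration(n))
    for l in ["key_grip","plug_top","manifold","tape_measure","tape_roll","paint_tin"]:
        r=ctrl.spot_in(l,n)
        print(n,l,[(round(d['conf'],2),[round(x) for x in d['centre']]) for d in r[:3]])
print(ctrl.read_state()['clock'])
E
```

```text
pics
clock 0.0
qpos [-1.20780207  0.62935063  0.03843148  1.51841594 -0.02702089  0.99629032
 -0.01998541]
qd [ 8.54940305e-06  3.90970101e-04  1.41888627e-04 -7.00742025e-04
 -9.49419281e-04  1.93206907e-03  8.25367969e-04]
tau [-3.88597691e-04 -5.63417387e+01  1.22609898e+00 -1.93448067e+01
  1.10155408e-02  1.01170165e-02 -9.78798994e-06]
eef_pos [269.94684084 590.57943238 230.37065023]
tool_rot [-1.56912212  1.56884955 -1.99790578]
force [-0.11132202  0.26132262 -0.38521527]
torque [-0.02165974  0.01225739 -0.04686919]
width 85.32526019732249
scene {'fovy': 53.67004586538974, 'cx': 317.20718812647283, 'cy': 196.2791446958428, 'cam_to_world': array([[ 6.73628384e-01,  5.47770206e-01, -4.96157840e-01,
         3.90593649e+01],
       [-7.39052019e-01,  4.94542729e-01, -4.57416223e-01,
        -4.76195941e+02],
       [-5.18772670e-03,  6.74815005e-01,  7.37968696e-01,
         8.41214071e+02],
       [ 0.00000000e+00,  0.00000000e+00,  0.00000000e+00,
         1.00000000e+00]])}
scene key_grip [(0.88, [455, -245, 54])]
scene plug_top []
scene manifold [(0.68, [562, 21, 33])]
scene 
[... 709 characters left out ...]
[705, -190, 44]), (0.22, [574, 19, 27])]
side tape_roll [(0.75, [384, 18, 19])]
side paint_tin [(0.57, [629, 254, 62])]
wrist {'fovy': 69.23144400158036, 'cx': 320.9862479889355, 'cy': 196.33238077698252, 'T_tool_cam': array([[-5.94136262e-04,  2.89778610e-01, -9.57093519e-01,
        -1.42350254e+02],
       [ 9.99999762e-01, -1.64443157e-04, -6.70559581e-04,
         1.62578511e-02],
       [-3.51701303e-04, -9.57093689e-01, -2.89778443e-01,
        -7.32296284e+01],
       [ 0.00000000e+00,  0.00000000e+00,  0.00000000e+00,
         1.00000000e+00]])}
wrist key_grip []
wrist plug_top []
wrist manifold []
wrist tape_measure []
wrist tape_roll [(0.67, [364, 24, 16])]
wrist paint_tin []
1.05
```

View pics/a_scene.png

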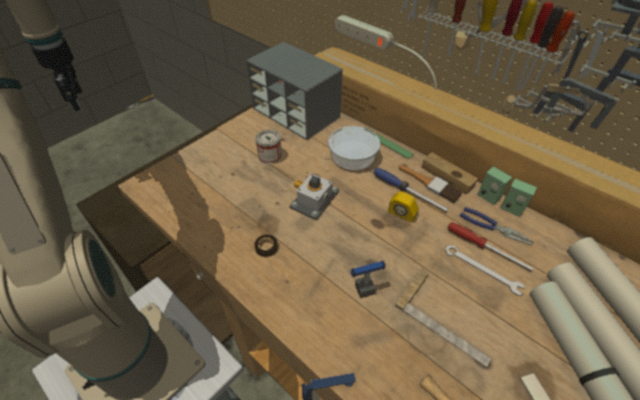

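View pics/a_side.png

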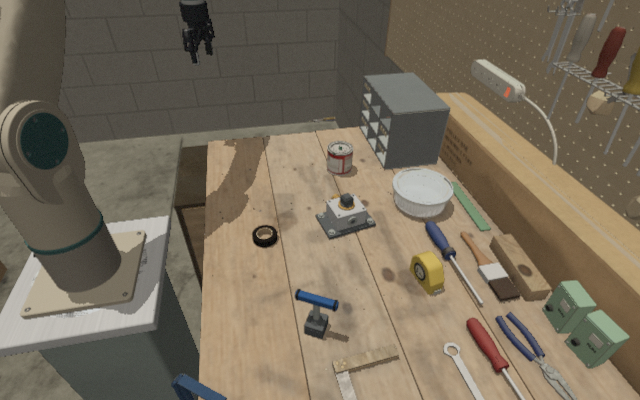

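View pics/a_wrist.png

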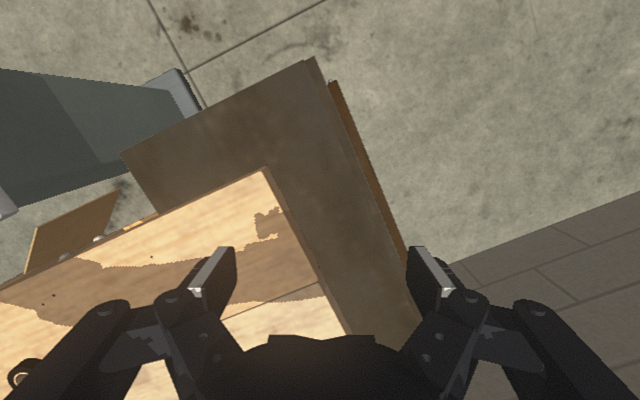

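```bash
cat > h.py <<'E'
import numpy as np,cv2
from cell import ctrl
from scipy.spatial.transform import Rotation as Ro
def cam(name,st=None):
    c=ctrl.calibration(name)
    f=200/np.tan(np.radians(c['fovy']/2))
    if 'cam_to_world' in c: T=np.array(c['cam_to_world'])
    else:
        Tw=np.eye(4);Tw[:3,:3]=Ro.from_euler('xyz',st['tool_rot']).as_matrix();Tw[:3,3]=st['eef_pos']
        T=Tw@np.array(c['T_tool_cam'])
    return f,c['cx'],c['cy'],T
def proj(C,P):
    f,cx,cy,T=C;P=np.atleast_2d(P)
    p=(P-T[:3,3])@T[:3,:3]
    return np.c_[cx+f*p[:,0]/-p[:,2],cy-f*p[:,1]/-p[:,2]]
def unproj(C,uv,z):
    f,cx,cy,T=C;uv=np.atleast_2d(uv).astype(float)
    d=np.c_[(uv[:,0]-cx)/f,-(uv[:,1]-cy)/f,-np.ones(len(uv))]@T[:3,:3].T
    o=T[:3,3];k=(z-o[2])/d[:,2]
    return o+d*k[:,None]
def crop(img,u,v,w,h,s,fn):
    cv2.imwrite(fn,cv2.resize(img[v:v+h,u:u+w],None,fx=s,fy=s,interpolation=cv2.INTER_CUBIC))
E
python3 - <<'E'
import cv2,numpy as np
from h import *
a=cv2.imread('pics/a_scene.png');b=cv2.imread('pics/a_side.png')
t=lambda im,u,v:cv2.resize(im[v:v+60,u:u+80],None,fx=5,fy=5,interpolation=cv2.INTER_CUBIC)
cv2.imwrite('pics/z1.png',np.vstack([np.hstack([t(a,330,245),t(a,276,162)]),np.hstack([t(b,280,283),t(b,306,182)])]))
C=cam('side');print(unproj(C,[[298,293],[337,304],[317,299]],100))
C=cam('scene');print(unproj(C,[[351,270],[384,264]],100))
E
```

```text
[[ 428.87877355 -224.05171828  100.        ]
 [ 491.57102725 -260.59010569  100.        ]
 [ 459.54916444 -243.39632099  100.        ]]
[[ 426.36185424 -217.17135356  100.        ]
 [ 486.79890409 -261.20328782  100.        ]]
```

View pics/z1.png

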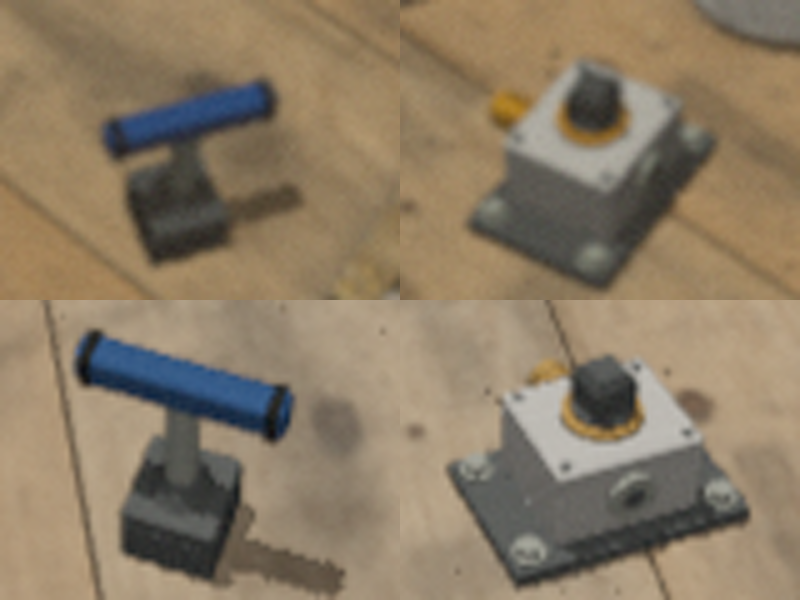

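Run:
```python
from h import *
s=ctrl.read_state()
R=Ro.from_euler('xyz',s['tool_rot']).as_matrix();print(R.round(3)); print(np.degrees(np.arctan2(R[1,1],R[0,1])))
# refine key and plug: triangulate
def tri(us,uc):
    A=[];b=[]
    for C,uv in us:
        o=C[3][:3,3];d=unproj(C,uv,0)[0]-o;d/=np.linalg.norm(d);P=np.eye(3)-np.outer(d,d);A.append(P);b.append(P@o)
    return np.linalg.lstsq(np.vstack(A),np.hstack(b),rcond=None)[0]
S=cam('side');C=cam('scene')
z=lambda u,v,cx,cy:[u+cx/5,v+cy/5]
# bar centre (middle of visible)
print('bar',tri([(C,z(330,245,189,118)),(S,z(280,283,184,84))],0))
print('plugtop',tri([(C,z(276,162,199,78)),(S,z(306,182,202,68))],0))
m=unproj(S,[z(306,182,103,100),z(306,182,236,62),z(306,182,303,135),z(306,182,163,176)],66);print(m,m.mean(0))
m=unproj(C,[z(276,162,182,63),z(276,162,278,105),z(276,162,205,192),z(276,162,105,133)],66);print(m,m.mean(0))
```

```text
[[-0.     0.416  0.909]
 [ 0.     0.909 -0.416]
 [-1.     0.    -0.   ]]
65.42943045207959
bar [ 460.01640696 -238.22479429   89.44083293]
plugtop [588.90180885  35.41785291  92.70524432]
[[543.96250283  51.25731222  66.        ]
 [616.06261802  66.97073896  66.        ]
 [632.39353435   6.81127233  66.        ]
 [559.33780207  -8.10202223  66.        ]] [587.93911432  29.23432532  66.        ]
[[611.98663573  69.65306572  66.        ]
 [623.1397044    8.24742072  66.        ]
 [549.03045129  -5.18993675  66.        ]
 [544.42358592  63.86683571  66.        ]] [582.14509434  34.14434635  66.        ]
```

arm_command:
  series:
    - [1,1.0,-1.6,0,0,0,0]
    - [1,1.8,-3.1,0,0,0,-0.5]
    - [1,1.8,-3.2,0,0,0,-0.5]
    - [1,1.8,-3.2,0,0,0,-0.5]
    - [1,1.8,-3.2,-0.3,0,0,-0.5]
    - [1,1.8,-3.2,-0.3,0,0,-0.5]
    - [1,1.8,-3.2,-0.5,0,0,-0.5]
    - [1,1.8,-3.2,-0.5,0,0,-0.5]
    - [1,1.8,-3.2,-0.5,0,0,-0.5]
    - [1,1.8,-3.2,-0.7,0,0,-0.5]
    - [1,1.8,-3.2,-0.7,0,0,-0.5]
    - [1,1.8,-3.2,-0.7,0,0,-0.5]
    - [1,1.8,-3.2,-0.7,0,0,-0.5]
    - [1,1.8,-3.2,-0.7,0,0,-0.5]
    - [1,1.8,-3.2,-0.7,0,0,-0.5]
    - [1,1.8,-3.2,-0.7,0,0,-0.5]
    - [1,1.8,-3.2,-0.7,0,0,-0.5]
    - [1,1.8,-3.0,-0.3,0,0,0]
    - [1,0,-0.8,0,0,0,0]
    - [1,0,0,0,0,0,0]

```text
clock: 2.72
eef_pos: [586.9, 21.6, 151.0]
tool_rot: [-0.979, 1.568, -1.554]
force: [-0.6, 0.7, -0.1]
width: 85.4
```

Run:
```python
from h import *
s=ctrl.read_state();print(s['clock'],s['eef_pos'],s['qpos'].round(2) if hasattr(s['qpos'],'round') else s['qpos'],s['force'],s['torque'])
im=ctrl.get_image('wrist');cv2.imwrite('pics/b_wrist.png',im)
np.save('b_st.npy',np.r_[s['eef_pos'],s['tool_rot']])
```

```text
2.7167 [586.86829682  21.55067163 150.99362607] [-0.12  0.64  0.06  1.78 -0.05  0.73  0.95] [-0.58485125  0.72801795 -0.08018435] [0.02145849 0.0230996  0.00440596]
```

View pics/b_wrist.png

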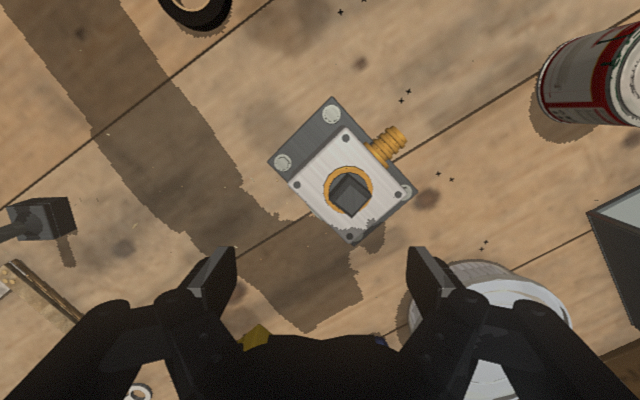

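Run:
```python
from h import *
im=cv2.imread('pics/b_wrist.png');crop(im,260,90,160,160,5,'pics/b_z.png')
```

```text
(no output)
```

View pics/b_z.png

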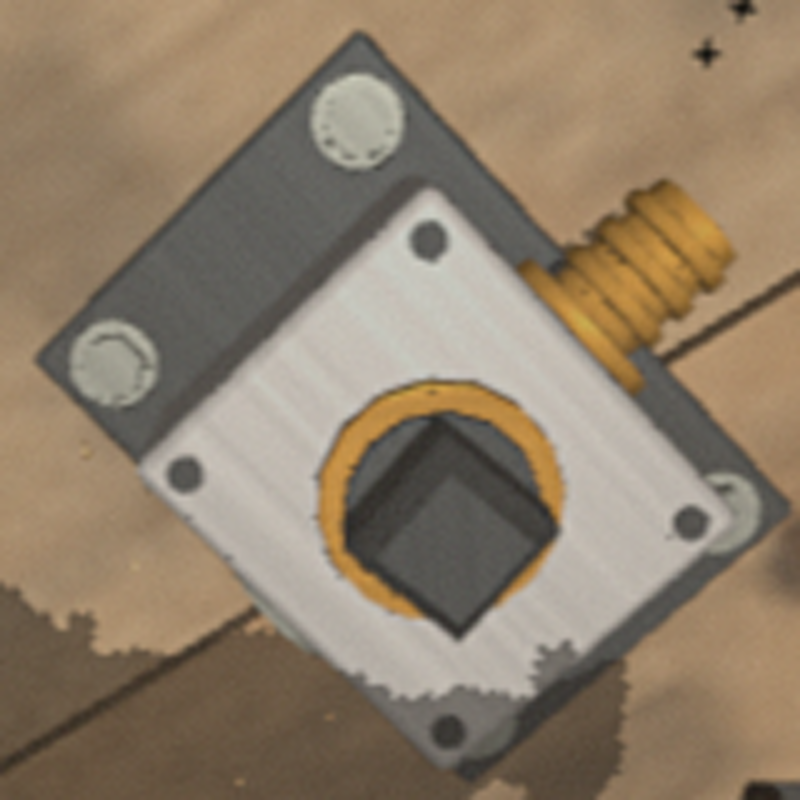

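```bash
cat > fitplug.py <<'E'
from h import *
import sys
def sq(x,y,yaw,a,z):
    c,s=np.cos(yaw),np.sin(yaw);R=np.array([[c,-s],[s,c]])
    p=np.array([[1,1],[-1,1],[-1,-1],[1,-1]])*a/2@R.T
    return np.c_[p+[x,y],np.full(4,z)]
E
python3 - <<'E'
from fitplug import *
st=np.load('b_st.npy');C=cam('wrist',dict(eef_pos=st[:3],tool_rot=st[3:]))
z=lambda c:np.array(c)/5+[260,90]
t=unproj(C,z([[145,465],[430,190],[735,515],[465,770]]),56);print(t,t.mean(0))
print([np.linalg.norm(t[i]-t[i-1]) for i in range(4)])
e=[t[0]-t[1],t[3]-t[2]];print(np.degrees(np.arctan2([v[1] for v in e],[v[0] for v in e])))
t=unproj(C,z([[455,467],[547,528],[460,632],[368,550]]),86);print(t,t.mean(0),[np.linalg.norm(t[i]-t[i-1]) for i in range(4)])
t=unproj(C,z([[560,525],[458,640],[345,535]]),80);print(t,[np.linalg.norm(t[i]-t[i-1]) for i in range(3)],(t[0]+t[2])/2)
d=np.diff(t,axis=0);print(np.degrees(np.arctan2(d[:,1],d[:,0])))
E
```

```text
[[561.30002969   6.03423631  56.        ]
 [548.81589076  70.07482699  56.        ]
 [623.17815019  85.49696696  56.        ]
 [639.17662589  22.13531027  56.        ]] [593.11767413  45.93533514  56.        ]
[np.float64(79.5236368529406), np.float64(65.24608018191067), np.float64(75.94463791809254), np.float64(65.35021624305439)]
[-78.96904581 -75.82931369]
[[581.85586158  51.30111895  86.        ]
 [597.3617592   57.96940306  86.        ]
 [604.50901105  38.47791311  86.        ]
 [585.75766076  33.68247606  86.        ]] [592.37107315  45.3577278   86.        ] [np.float64(18.045515075727117), np.float64(16.878947663636527), np.float64(20.760572964487892), np.float64(19.35482767266105)]
[[600.11198655  59.77842467  80.        ]
 [607.77889218  36.84459365  80.        ]
 [583.53041334  31.18824423  80.        ]] [np.float64(33.05067302993746), np.float64(24.181440137982825), np.float64(24.899458120283175)] [591.82119995  45.48333445  80.        ]
[ -71.51493536 -166.86962805]
```

arm_command:
  series:
    - [1,0.2,1.1,-1.7,0,0,0]
    - [1,0.2,1.1,-1.7,0,0,0]
    - [1,0,0,0,0,0,0]
    - [1,0,0,0,0,0,0]
    - [1,0,0,0,0,0,0]

```text
clock: 3.18
eef_pos: [590.2, 49.0, 118.1]
tool_rot: [0.64, 1.57, 0.073]
force: [-0.3, -0.1, 0.6]
width: 85.6
```

Run:
```python
from h import *
s=ctrl.read_state();print(s['clock'],s['eef_pos'],s['tool_rot'],np.abs(s['qd']).max(),s['force'],s['torque'])
im=ctrl.get_image('wrist');cv2.imwrite('pics/c_wrist.png',im)
np.save('c_st.npy',np.r_[s['eef_pos'],s['tool_rot']])
s=ctrl.read_state();print(s['eef_pos'])
crop(im,260,140,160,120,5,'pics/c_z.png')
```

```text
3.1833 [590.20584401  48.95487387 118.11901175] [0.63976644 1.57024395 0.07301749] 0.018018761294279383 [-0.26377858 -0.11823897  0.59112156] [-0.00322689  0.0192101   0.0175804 ]
[590.53474942  48.34422733 118.39032251]
```

View pics/c_z.png

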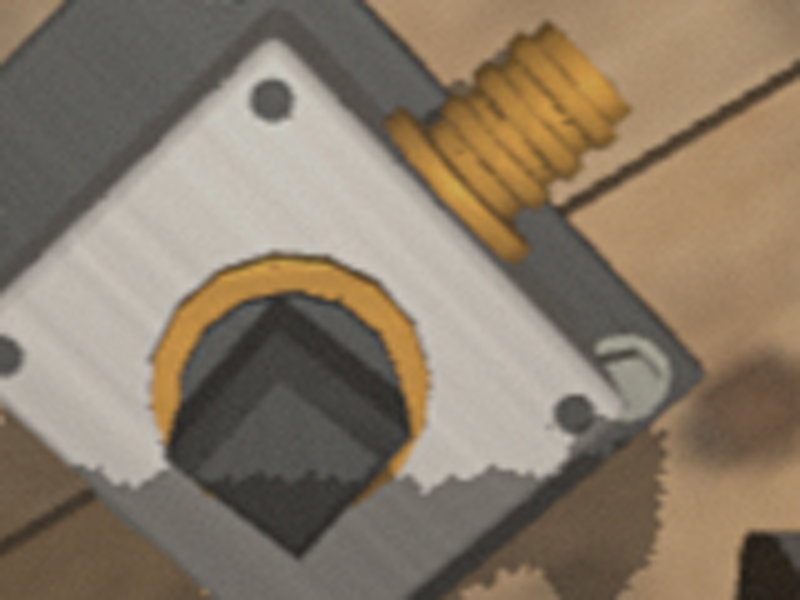

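Run:
```python
from fitplug import *
from scipy.optimize import least_squares
st=np.load('c_st.npy');C=cam('wrist',dict(eef_pos=st[:3],tool_rot=st[3:]))
z=lambda c:np.array(c)/5+[260,140]
obs=[(24,80,[168,455]),(24,80,[412,437]),(24,80,[300,557]),(17,86,[282,380]),(24,64,[275,305])]
def f(p):
    r=[]
    for a,h,c in obs:
        q=proj(C,sq(p[0],p[1],p[2],a,h));d=q-z(c);r.append(d[np.argmin((d**2).sum(1))])
    return np.concatenate(r)
for y0 in (0.0,.3,.6):
    s=least_squares(f,[592,45,y0]);print(s.x[:2],np.degrees(s.x[2]),s.cost,(f(s.x)*5).round(1))
im=cv2.imread('pics/c_wrist.png')
big=cv2.resize(im[140:260,260:420],None,fx=5,fy=5,interpolation=cv2.INTER_CUBIC)
s=least_squares(f,[592,45,.3])
for a,h,col in [(24,80,(0,255,0)),(17,86,(0,0,255)),(24,64,(255,0,0))]:
    q=(proj(C,sq(*s.x,a,h))-[260,140])*5
    cv2.polylines(big,[q.astype(int)],True,col,1)
cv2.imwrite('pics/c_o.png',big)
t=unproj(C,np.array([[5,290],[275,40],[640,400]])/5+[260,140],56);print(t,t[1]-t[0],t[2]-t[1])
d=t[2]-t[1];print(np.degrees(np.arctan2(d[1],d[0])),(t[0]+t[2])/2)
```

```text
[593.34145351  44.67503268] 17.796040408548 4.2506165797304725 [ -4.1   4.4   2.5   1.    0.6   4.6  -2.4   1.4   3.7 -11.3]
[593.34145353  44.67503271] 17.79604141448968 4.250616579728904 [ -4.1   4.4   2.5   1.    0.6   4.6  -2.4   1.4   3.7 -11.3]
[593.3414536   44.67503283] 17.79604503090613 4.250616579729475 [ -4.1   4.4   2.5   1.    0.6   4.6  -2.4   1.4   3.7 -11.3]
[[558.0942204   17.18693459  56.        ]
 [548.62522957  70.71981009  56.        ]
 [623.77725252  87.96378072  56.        ]] [-9.46899083 53.5328755   0.        ] [75.15202296 17.24397063  0.        ]
12.923077003328668 [590.93573646  52.57535765  56.        ]
```

View pics/c_o.png

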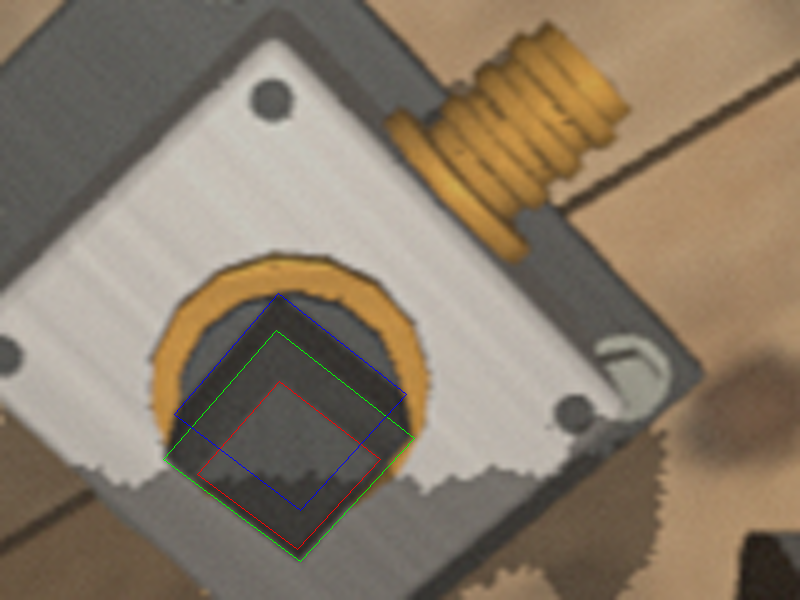

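arm_command:
  series:
    - [1,-0.7,-1.6,2.0,0,0,0]
    - [1,-1.4,-3.2,2.0,0,0,0]
    - [1,-1.4,-3.2,0,0,0,0]
    - [1,-1.4,-3.2,0,0,0,0]
    - [1,-1.4,-3.2,0,0,0,0]
    - [1,-1.4,-3.2,0,0,0,0]
    - [1,-1.4,-3.2,0,0,0,0]
    - [1,-1.4,-3.2,0,0,0,0]
    - [1,-1.4,-3.2,0,0,0,0]
    - [1,-1.1,-1.6,0,0,0,0]
    - [1,0,0,0,0,0,0]
    - [1,0,0,0,0,0,0]
    - [1,0,0,0,0,0,0]

```text
clock: 4.32
eef_pos: [460.9, -239.5, 158.1]
tool_rot: [0.57, 1.569, 0.002]
force: [0.4, 0.1, -0.1]
width: 85.4
```

Run:
```python
from h import *
s=ctrl.read_state();print(s['clock'],s['eef_pos'],s['tool_rot'],np.abs(s['qd']).max(),s['force'],s['torque'],s['qpos'])
im=ctrl.get_image('wrist');cv2.imwrite('pics/d_wrist.png',im)
np.save('d_st.npy',np.r_[s['eef_pos'],s['tool_rot']])
crop(im,220,130,200,150,4,'pics/d_z.png')
```

```text
4.3167 [ 460.85326688 -239.46244924  158.08219955] [0.57027347 1.56920902 0.00195203] 0.024323647604417145 [ 0.35524063  0.08971593 -0.10316145] [0.03572526 0.02567803 0.00592074] [ 0.41458957  0.54493255  0.0161403   1.95663443 -0.01514495  0.63869566
  1.44301462]
```

View pics/d_wrist.png

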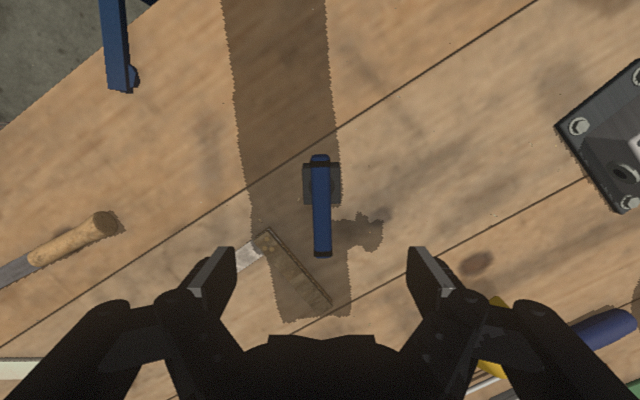

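View pics/d_z.png

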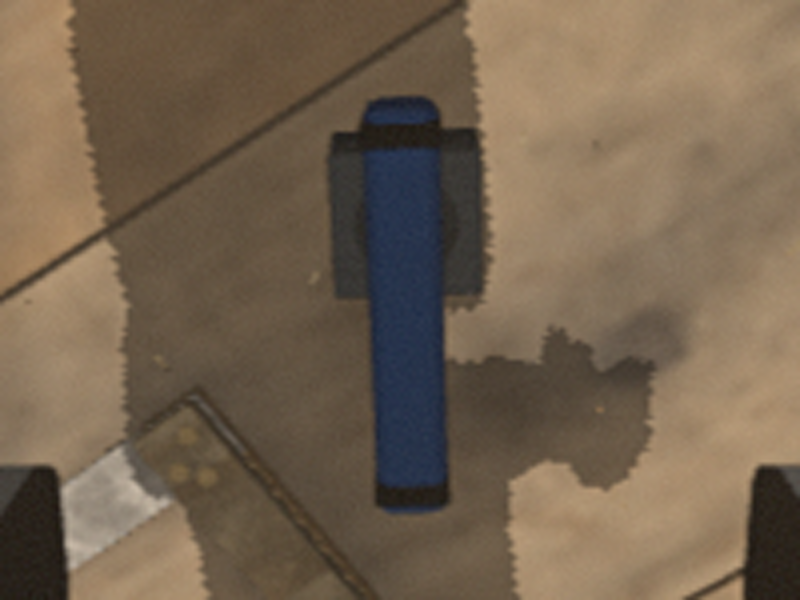

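Run:
```python
from fitplug import *
st=np.load('d_st.npy');C=cam('wrist',dict(eef_pos=st[:3],tool_rot=st[3:]))
z=lambda c:np.array(c)/4+[220,130]
t=unproj(C,z([[401.5,125],[412.5,508],[401,148],[412,488]]),100);d=t[1]-t[0];print(t,np.linalg.norm(d),np.degrees(np.arctan2(d[1],d[0])),(t[0]+t[1])/2,(t[2]+t[3])/2)
# socket top z=29 corners
q=unproj(C,z([[330,133],[481,130],[485,295],[333,297]]),29);print(q,q.mean(0),[np.linalg.norm(q[i]-q[i-1]) for i in range(4)])
R=Ro.from_euler('xyz',st[3:]).as_matrix();print('jaw az',np.degrees(np.arctan2(R[1,1],R[0,1])),R[:,0])
```

```text
[[ 428.69383003 -219.11415913  100.        ]
 [ 492.6166806  -257.44002696  100.        ]
 [ 432.07120893 -221.37619868  100.        ]
 [ 488.94861797 -255.22414534  100.        ]] 74.53189229709395 -30.945403005758948 [ 460.65525531 -238.27709304  100.        ] [ 460.50991345 -238.30017201  100.        ]
[[ 431.7501336  -241.16252931   29.        ]
 [ 450.35716171 -210.69129847   29.        ]
 [ 485.94542187 -231.28708242   29.        ]
 [ 466.19636238 -263.16490362   29.        ]] [ 458.56226989 -236.57645346   29.        ] [np.float64(40.87355077309885), np.float64(35.70318479105018), np.float64(41.118251159767375), np.float64(37.4996111378736)]
jaw az 57.43761270873918 [ 1.58730546e-03  3.09847332e-06 -9.99998740e-01]
```

arm_command:
  series:
    - [1,0,0.1,-2.5,0,0,1.4]
    - [1,0,0,-3.0,0,0,0]
    - [1,0,0,-2.5,0,0,0]
    - [1,0,0,-0.5,0,0,0]
    - [1,0,0,0,0,0,0]
    - [0,0,0,0,0,0,0]
    - [0,0,0,0,0,0,0]
    - [0,0,0,0,0,0,0]
    - [0,0,0,0,0,0,0]
    - [0,0,0,0,0,0,0]
    - [0,0,0,0,0,0,0]
    - [0,0,0,0,0,0,0]

```text
clock: 5.37
eef_pos: [460.7, -239.0, 73.1]
tool_rot: [0.191, 1.57, -0.353]
force: [-0.9, 0.6, 5.5]
width: 12.9
```

Run:
```python
from h import *
s=ctrl.read_state();print(s['clock'],s['eef_pos'],s['tool_rot'],s['width'],s['force'],s['torque'],s['qpos'])
R=Ro.from_euler('xyz',s['tool_rot']).as_matrix();print('jaw az',np.degrees(np.arctan2(R[1,1],R[0,1])),R[:,0])
```

```text
5.3667 [ 460.65480297 -238.97220226   73.06060828] [ 0.19130492  1.56966341 -0.35264935] 12.948187790327953 [-0.87535543  0.6071818   5.51354152] [ 0.08157176  0.09504959 -0.00223235] [ 0.42091955  0.68705052  0.00540633  2.01341693 -0.0082428   0.44001551
  1.4593951 ]
jaw az 58.833722760140354 [ 1.06319943e-03 -3.91293301e-04 -9.99999358e-01]
```

arm_command:
  series:
    - [0,0,0,1.0,0,0,0]
    - [0,0,0,3.0,0,0,0]
    - [0,0,0,3.5,0,0,0]
    - [0,0.7,1.6,3.0,0,0,-4]
    - [0,1.4,3.2,1.2,0,0,-4.6]
    - [0,1.4,3.2,0,0,0,-4.6]
    - [0,1.4,3.2,0,0,0,-4.6]
    - [0,1.4,3.2,0,0,0,-4.6]
    - [0,1.4,3.2,0,0,0,-4.6]
    - [0,1.4,3.2,0,0,0,-4.6]
    - [0,1.4,3.2,0,0,0,-4.6]
    - [0,1.4,2.5,0,0,0,-4.8]
    - [0,1.0,1.3,0,0,0,0]
    - [0,0.4,0.5,0,0,0,0]
    - [0,0,0,0,0,0,0]
    - [0,0,0,0,0,0,0]
    - [0,0,0,0,0,0,0]

```text
clock: 6.78
eef_pos: [592.2, 41.7, 189.4]
tool_rot: [-1.122, 1.569, -2.385]
force: [-0.1, -0.7, -1.4]
width: 12.8
```

Run:
```python
from h import *
s=ctrl.read_state();print(s['clock'],s['eef_pos'],s['tool_rot'],s['width'],s['force'],s['torque'],s['qpos'])
R=Ro.from_euler('xyz',s['tool_rot']).as_matrix();print('jaw az',np.degrees(np.arctan2(R[1,1],R[0,1])),R[:,0])
np.save('e_st.npy',np.r_[s['eef_pos'],s['tool_rot']])
im=ctrl.get_image('wrist');cv2.imwrite('pics/e_wrist.png',im)
im2=ctrl.get_image('side');crop(im2,290,100,120,150,5,'pics/e_side.png');cv2.imwrite('pics/e_side0.png',im2)
im2=ctrl.get_image('scene');crop(im2,260,110,120,120,5,'pics/e_scene.png');cv2.imwrite('pics/e_scene0.png',im2)
```

```text
6.7833 [592.2417174   41.73379398 189.36384216] [-1.12238606  1.56912141 -2.38467124] 12.757739306358678 [-0.05636866 -0.65658556 -1.44102675] [ 0.00787941 -0.04037962  0.01696409] [-0.26987947  0.60696354  0.24035328  1.72855097 -0.18369612  0.82943714
  0.36227781]
jaw az 17.67635502674709 [-0.00121759 -0.00115014 -0.9999986 ]
```

View pics/e_wrist.png

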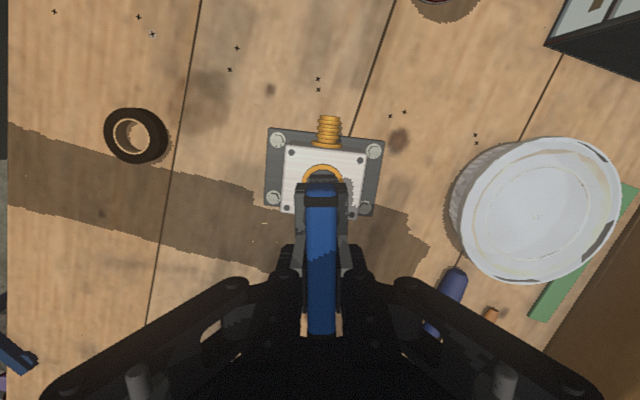

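View pics/e_side.png

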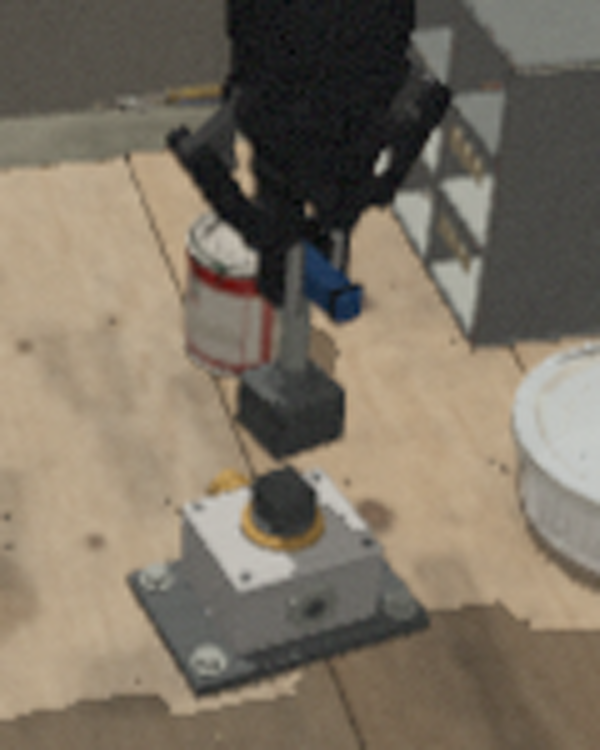

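View pics/e_scene.png

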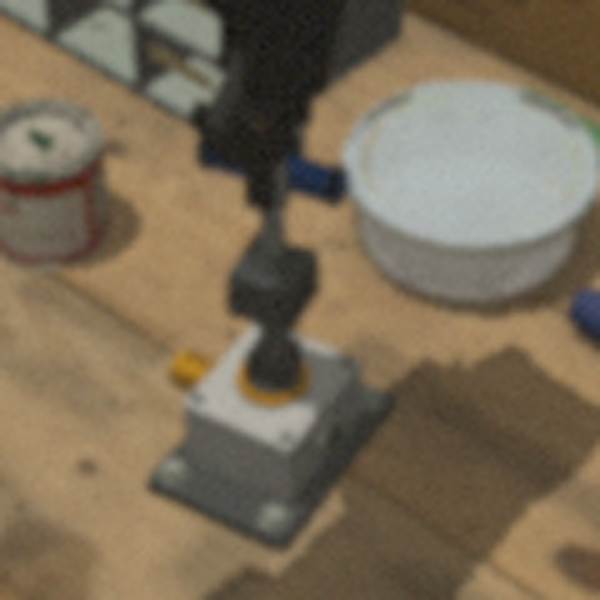

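arm_command:
  series:
    - [0,0.1,0.2,-1.2,0,0,0.1]
    - [0,0,0.05,-1.2,0,0,0]
    - [0,0,0,-0.3,0,0,0]
    - [0,0,0,-0.3,0,0,0]
    - [0,0,0,-0.3,0,0,0]
    - [0,0,0,0,0,0,0]

```text
clock: 7.43
eef_pos: [594.0, 46.5, 155.8]
tool_rot: [-1.7, 1.57, -2.958]
force: [0.0, 0.2, -1.4]
width: 13.0
```

```bash
cat > s.py <<'E'
from h import *
s=ctrl.read_state()
R=Ro.from_euler('xyz',s['tool_rot']).as_matrix()
r=lambda v,n=2:np.round(v,n).tolist()
print(round(s['clock'],2),'pos',r(s['eef_pos'],1),'az',round(np.degrees(np.arctan2(R[1,1],R[0,1])),2),'x',r(R[:,0],4),'F',r(s['force']),'M',r(s['torque'],3),'w',round(s['width'],1),'q7',round(s['qpos'][6],2),'tau7',round(s['tau'][6],3))
E
python3 s.py
python3 - <<'E'
from h import *
a=ctrl.get_image('side');b=ctrl.get_image('scene')
t=lambda im,u,v:cv2.resize(im[v:v+100,u:u+80],None,fx=5,fy=5,interpolation=cv2.INTER_CUBIC)
cv2.imwrite('pics/f.png',np.hstack([t(a,305,140),t(b,275,130)]))
E
```

```text
7.43 pos [594.0, 46.5, 155.8] az 17.92 x [-0.0007, -0.0001, -1.0] F [0.04, 0.22, -1.43] M [-0.02, 0.015, -0.037] w 13.0 q7 0.37 tau7 0.011
```

View pics/f.png

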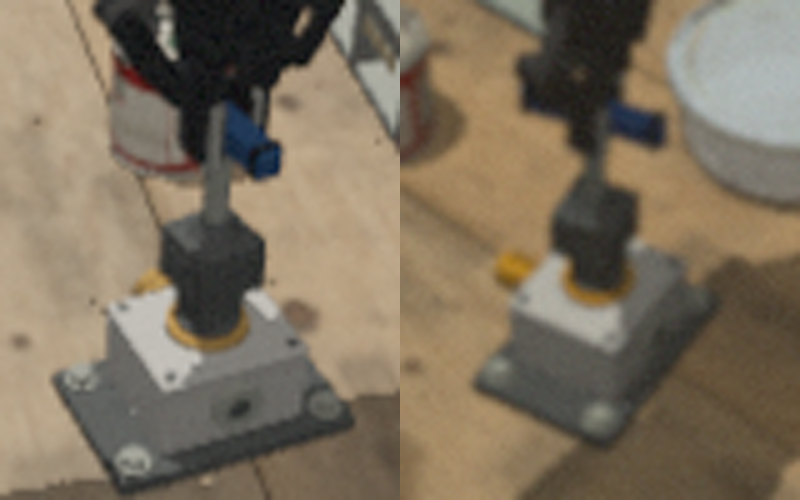

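```bash
python3 s.py
```

```text
7.53 pos [594.4, 46.6, 156.5] az 17.93 x [0.0004, 0.0, -1.0] F [-0.31, -0.37, -1.43] M [-0.044, -0.026, 0.004] w 13.1 q7 0.37 tau7 0.002
```

arm_command:
  series:
    - [0,0,0,0,0,0,0]

```text
clock: 7.62
eef_pos: [594.6, 46.6, 156.7]
tool_rot: [1.351, 1.57, 0.093]
force: [-0.8, 0.4, -2.5]
width: 13.2
```

```bash
python3 s.py
```

```text
7.62 pos [594.6, 46.6, 156.7] az 17.93 x [0.0008, 0.0001, -1.0] F [-0.76, 0.36, -2.5] M [0.027, -0.004, 0.046] w 13.2 q7 0.37 tau7 0.0
```

arm_command:
  series:
    - [0,-0.1,-0.2,0,0,0,0]
    - [0,0,0,-0.3,0,0,0]
    - [0,0,0,-0.3,0,0,0]
    - [0,0,0,-0.2,0,0,0]
    - [0,0,0,0,0,0,0]

```text
clock: 8.03
eef_pos: [592.8, 44.7, 147.7]
tool_rot: [-1.881, 1.57, -3.139]
force: [-0.4, 1.0, -1.9]
width: 12.8
```

```bash
python3 s.py
```

```text
8.03 pos [592.8, 44.7, 147.7] az 17.93 x [-0.0011, -0.0, -1.0] F [-0.45, 1.05, -1.92] M [-0.009, 0.037, -0.02] w 12.8 q7 0.38 tau7 0.009
```

arm_command:
  series:
    - [0,0,0,-0.3,0,0,0]
    - [0,0,0,-0.3,0,0,0]
    - [0,0,0,-0.2,0,0,0]
    - [0,0,0,0,0,0,0]

```text
clock: 8.37
eef_pos: [592.8, 44.7, 139.7]
tool_rot: [-1.825, 1.57, -3.083]
force: [0.2, -0.2, -1.6]
width: 13.1
```

```bash
python3 s.py
```

```text
8.37 pos [592.8, 44.7, 139.7] az 17.93 x [-0.0011, -0.0001, -1.0] F [0.25, -0.22, -1.59] M [0.032, -0.016, 0.007] w 13.1 q7 0.38 tau7 0.008
```

arm_command:
  series:
    - [0,0,0,-0.1,0,0,0]
    - [0,0,0,-0.05,0,0,0]
    - [0,0,0,0,0,0,0]

```text
clock: 8.62
eef_pos: [593.2, 44.7, 138.8]
tool_rot: [-2.558, 1.571, 2.467]
force: [-0.1, 0.9, -1.4]
width: 13.2
```

```bash
python3 s.py
```

```text
8.62 pos [593.2, 44.7, 138.8] az 17.92 x [-0.0, 0.0, -1.0] F [-0.05, 0.93, -1.39] M [-0.018, 0.004, -0.003] w 13.2 q7 0.38 tau7 0.001
```

arm_command:
  series:
    - [0,0,0,-0.08,0,0,0]
    - [0,0,0,-0.04,0,0,0]
    - [0,0,0,0,0,0,0]

```text
clock: 8.87
eef_pos: [593.7, 44.7, 138.1]
tool_rot: [1.387, 1.57, 0.129]
force: [0.2, 0.1, 0.7]
width: 13.3
```

```bash
python3 s.py
```

```text
8.87 pos [593.7, 44.7, 138.1] az 17.93 x [0.0011, 0.0001, -1.0] F [0.18, 0.13, 0.74] M [0.0, 0.026, 0.007] w 13.3 q7 0.38 tau7 0.002
```

arm_command:
  series:
    - [0,0,0,0,0,0,-1]
    - [0,0,0,0,0,0,-1]
    - [0,0,0,0,0,0,-1]
    - [0,0,0,0,0,0,-1]
    - [0,0,0,0,0,0,-1]
    - [0,0,0,0,0,0,-1]

```text
clock: 9.37
eef_pos: [593.5, 44.5, 138.0]
tool_rot: [1.203, 1.57, -0.161]
force: [-0.7, -0.3, 4.8]
width: 13.1
```

```bash
python3 s.py
```

```text
9.37 pos [593.5, 44.5, 138.0] az 11.83 x [0.0007, -0.0001, -1.0] F [-0.67, -0.26, 4.82] M [-0.091, 0.151, 0.064] w 13.1 q7 0.3 tau7 0.09
```

arm_command:
  series:
    - [0,0,0,0,0,0,-1]
    - [0,0,0,0,0,0,-1]
    - [0,0,0,0,0,0,-1]
    - [0,0,0,0,0,0,-1]
    - [0,0,0,0,0,0,-1]

```text
clock: 9.78
eef_pos: [593.5, 44.5, 138.0]
tool_rot: [1.297, 1.57, -0.154]
force: [0.2, -0.2, 5.4]
width: 13.1
```

```bash
python3 s.py
```

```text
9.78 pos [593.5, 44.5, 138.0] az 6.83 x [0.0007, -0.0001, -1.0] F [0.19, -0.19, 5.44] M [-0.208, 0.105, 0.092] w 13.1 q7 0.24 tau7 0.092
```

arm_command:
  series:
    - [0,0,0,0,0,0,-1]
    - [0,0,0,0,0,0,-1]
    - [0,0,0,0,0,0,-1]
    - [0,0,0,0,0,0,-1]

```text
clock: 10.12
eef_pos: [593.5, 44.5, 138.0]
tool_rot: [1.315, 1.57, -0.206]
force: [-0.5, -0.3, 5.4]
width: 12.9
```

```bash
python3 s.py
```

```text
10.12 pos [593.5, 44.5, 138.0] az 2.84 x [0.0007, -0.0001, -1.0] F [-0.52, -0.29, 5.41] M [-0.155, 0.106, 0.088] w 12.9 q7 0.18 tau7 0.093
```

arm_command:
  series:
    - [0,0,0,0,0,0,-1]
    - [0,0,0,0,0,0,-1]
    - [0,0,0,0,0,0,-1]
    - [0,0,0,0,0,0,-1]
    - [0,0,0,0,0,0,-1]

```text
clock: 10.53
eef_pos: [593.5, 44.4, 137.9]
tool_rot: [1.281, 1.57, -0.328]
force: [0.2, 0.1, 6.0]
width: 13.0
```

```bash
python3 s.py
```

```text
10.53 pos [593.5, 44.4, 137.9] az -2.17 x [0.0006, -0.0002, -1.0] F [0.22, 0.11, 5.99] M [-0.145, 0.142, 0.074] w 13.0 q7 0.12 tau7 0.092
```

arm_command:
  series:
    - [0,0,0,0,0,0,-1]
    - [0,0,0,0,0,0,-1]
    - [0,0,0,0,0,0,-1]
    - [0,0,0,0,0,0,-1]

```text
clock: 10.87
eef_pos: [593.5, 44.4, 138.0]
tool_rot: [1.302, 1.57, -0.377]
force: [-0.8, -1.2, 5.4]
width: 12.7
```

```bash
python3 s.py
```

```text
10.87 pos [593.5, 44.4, 138.0] az -6.17 x [0.0006, -0.0002, -1.0] F [-0.84, -1.17, 5.42] M [-0.209, 0.13, 0.059] w 12.7 q7 0.07 tau7 0.093
```

arm_command:
  series:
    - [0,0,0,0,0,0,-1]
    - [0,0,0,0,0,0,-1]
    - [0,0,0,0,0,0,-1]
    - [0,0,0,0,0,0,-1]
    - [0,0,0,0,0,0,-1]

```text
clock: 11.28
eef_pos: [593.5, 44.3, 138.0]
tool_rot: [1.285, 1.57, -0.481]
force: [-0.9, -1.1, 4.9]
width: 13.1
```

```bash
python3 s.py
```

```text
11.28 pos [593.5, 44.3, 138.0] az -11.17 x [0.0006, -0.0003, -1.0] F [-0.95, -1.13, 4.87] M [-0.18, 0.189, 0.051] w 13.1 q7 -0.0 tau7 0.092
```

arm_command:
  series:
    - [0,0,0,0,0,0,-1]
    - [0,0,0,0,0,0,-1]
    - [0,0,0,0,0,0,-1]
    - [0,0,0,0,0,0,-1]

```text
clock: 11.62
eef_pos: [593.5, 44.3, 138.0]
tool_rot: [1.288, 1.57, -0.548]
force: [-0.8, -0.6, 5.2]
width: 12.9
```

```bash
python3 s.py
```

```text
11.62 pos [593.5, 44.3, 138.0] az -15.17 x [0.0006, -0.0004, -1.0] F [-0.84, -0.59, 5.2] M [-0.227, 0.162, 0.1] w 12.9 q7 -0.05 tau7 0.092
```

arm_command:
  series:
    - [0,0,0,0,0,0,-1]
    - [0,0,0,0,0,0,-1]
    - [0,0,0,0,0,0,-1]
    - [0,0,0,0,0,0,-1]
    - [0,0,0,0,0,0,-1]

```text
clock: 12.03
eef_pos: [593.4, 44.3, 138.0]
tool_rot: [1.256, 1.57, -0.667]
force: [-0.4, -1.2, 5.4]
width: 13.2
```

```bash
python3 s.py
```

```text
12.03 pos [593.4, 44.3, 138.0] az -20.17 x [0.0005, -0.0004, -1.0] F [-0.4, -1.25, 5.38] M [-0.241, 0.2, 0.035] w 13.2 q7 -0.12 tau7 0.093
```

arm_command:
  series:
    - [0,0,0,0,0,0,-1]
    - [0,0,0,0,0,0,-1]
    - [0,0,0,0,0,0,-1]
    - [0,0,0,0,0,0,-1]

```text
clock: 12.37
eef_pos: [593.4, 44.3, 138.0]
tool_rot: [1.251, 1.57, -0.742]
force: [-1.4, -0.3, 4.7]
width: 12.8
```

```bash
python3 s.py
```

```text
12.37 pos [593.4, 44.3, 138.0] az -24.17 x [0.0005, -0.0004, -1.0] F [-1.43, -0.29, 4.67] M [-0.227, 0.165, 0.099] w 12.8 q7 -0.17 tau7 0.092
```

arm_command:
  series:
    - [0,0,0,0,0,0,-1]
    - [0,0,0,0,0,0,-1]
    - [0,0,0,0,0,0,-1]
    - [0,0,0,0,0,0,-1]

```text
clock: 12.7
eef_pos: [593.3, 44.2, 138.0]
tool_rot: [1.191, 1.57, -0.871]
force: [0.3, -1.3, 5.6]
width: 13.2
```

```bash
python3 s.py
```

```text
12.7 pos [593.3, 44.2, 138.0] az -28.17 x [0.0004, -0.0004, -1.0] F [0.3, -1.28, 5.62] M [-0.26, 0.226, 0.078] w 13.2 q7 -0.22 tau7 0.093
```

arm_command:
  series:
    - [0,0,0,0,0,0,-1]
    - [0,0,0,0,0,0,-1]
    - [0,0,0,0,0,0,-1]
    - [0,0,0,0,0,0,-1]

```text
clock: 13.03
eef_pos: [593.2, 44.2, 137.9]
tool_rot: [0.596, 1.57, -1.536]
force: [-1.2, -2.1, 5.8]
width: 13.1
```

```bash
python3 s.py
```

```text
13.03 pos [593.2, 44.2, 137.9] az -32.16 x [0.0, -0.0005, -1.0] F [-1.17, -2.07, 5.81] M [-0.287, 0.371, 0.125] w 13.1 q7 -0.28 tau7 0.035
```

arm_command:
  series:
    - [0,0,0,0,0,0,-1]
    - [0,0,0,0,0,0,-1]
    - [0,0,0,0,0,0,-1]

```text
clock: 13.28
eef_pos: [592.8, 44.1, 138.0]
tool_rot: [-0.243, 1.57, -2.427]
force: [-1.7, -0.4, 7.1]
width: 13.1
```

```bash
python3 s.py
```

```text
13.28 pos [592.8, 44.1, 138.0] az -35.16 x [-0.0007, -0.0006, -1.0] F [-1.66, -0.38, 7.08] M [-0.304, 0.57, 0.155] w 13.1 q7 -0.32 tau7 0.019
```

arm_command:
  series:
    - [0,0,0,0,0,0,-1]
    - [0,0,0,0,0,0,-1]
    - [0,0,0,0,0,0,-1]

```text
clock: 13.53
eef_pos: [592.7, 44.1, 137.9]
tool_rot: [-0.427, 1.57, -2.663]
force: [-2.6, -0.3, 6.5]
width: 12.7
```

```bash
python3 s.py
```

```text
13.53 pos [592.7, 44.1, 137.9] az -38.15 x [-0.001, -0.0005, -1.0] F [-2.57, -0.28, 6.54] M [-0.36, 0.571, 0.169] w 12.7 q7 -0.36 tau7 -0.037
```

arm_command:
  series:
    - [0,0,0,0,0,0,-1]
    - [0,0,0,0,0,0,-1]

```text
clock: 13.7
eef_pos: [592.7, 44.1, 137.9]
tool_rot: [-0.406, 1.57, -2.677]
force: [-2.2, -0.9, 7.1]
width: 12.9
```

```bash
python3 s.py
```

```text
13.7 pos [592.7, 44.1, 137.9] az -40.15 x [-0.001, -0.0005, -1.0] F [-2.23, -0.86, 7.11] M [-0.315, 0.58, 0.191] w 12.9 q7 -0.38 tau7 -0.036
```

arm_command:
  series:
    - [0,0,0,0,0,0,-1]
    - [0,0,0,0,0,0,-1]

```text
clock: 13.87
eef_pos: [592.6, 44.2, 137.9]
tool_rot: [-0.42, 1.57, -2.726]
force: [-2.0, -1.2, 6.4]
width: 13.2
```

```bash
python3 s.py
```

```text
13.87 pos [592.6, 44.2, 137.9] az -42.15 x [-0.0011, -0.0005, -1.0] F [-2.04, -1.23, 6.37] M [-0.289, 0.712, 0.17] w 13.2 q7 -0.41 tau7 -0.036
```

```bash
python3 - <<'E'
from h import *
s=ctrl.read_state();np.save('g_st.npy',np.r_[s['eef_pos'],s['tool_rot']])
a=ctrl.get_image('side');w=ctrl.get_image('wrist')
t=lambda im,u,v:cv2.resize(im[v:v+120,u:u+80],None,fx=5,fy=5,interpolation=cv2.INTER_CUBIC)
t2=lambda im,u,v:cv2.resize(im[v:v+240,u:u+160],None,fx=2.5,fy=2.5,interpolation=cv2.INTER_CUBIC)
cv2.imwrite('pics/g.png',np.hstack([t(a,305,130),t2(w,240,120)]))
E
python3 s.py
```

```text
13.97 pos [592.7, 44.2, 137.9] az -42.13 x [-0.0011, -0.0005, -1.0] F [-1.56, -0.21, 7.22] M [-0.269, 0.63, 0.142] w 13.0 q7 -0.41 tau7 -0.246
```

View pics/g.png

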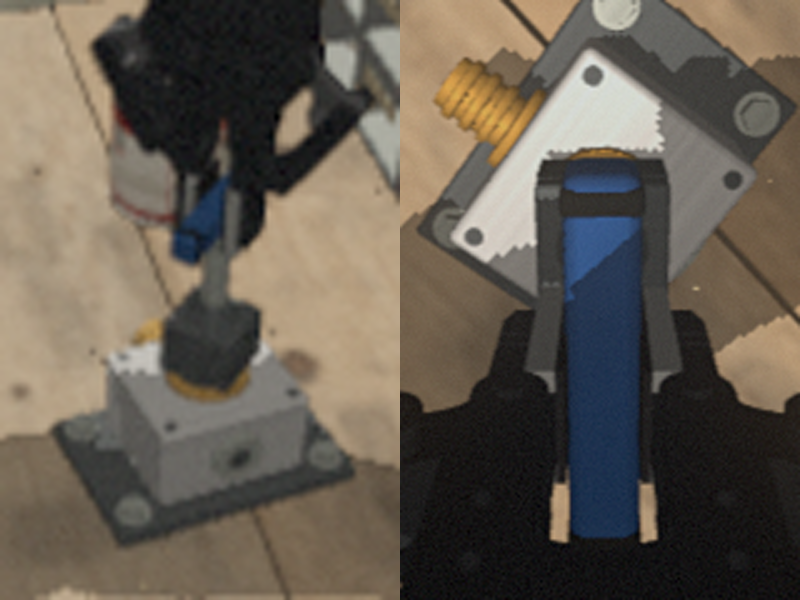

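arm_command:
  series:
    - [0,0,0,0,0,0,-1]
    - [0,0,0,0,0,0,-1]

```text
clock: 14.13
eef_pos: [592.6, 44.2, 137.9]
tool_rot: [-0.409, 1.57, -2.749]
force: [-2.5, -0.8, 7.8]
width: 13.0
```

```bash
python3 s.py
```

```text
14.13 pos [592.6, 44.2, 137.9] az -44.12 x [-0.0011, -0.0005, -1.0] F [-2.47, -0.81, 7.84] M [-0.338, 0.623, 0.389] w 13.0 q7 -0.44 tau7 -0.214
```

arm_command:
  series:
    - [0,0,0,0,0,0,-1]
    - [0,0,0,0,0,0,-1]

```text
clock: 14.3
eef_pos: [592.6, 44.3, 137.9]
tool_rot: [-0.335, 1.569, -2.71]
force: [-2.0, -1.1, 7.9]
width: 12.8
```

```bash
python3 s.py
```

```text
14.3 pos [592.6, 44.3, 137.9] az -46.08 x [-0.0012, -0.0006, -1.0] F [-2.03, -1.09, 7.93] M [-0.264, 0.607, 0.502] w 12.8 q7 -0.46 tau7 -0.332
```

arm_command:
  series:
    - [0,0,0,0,0,0,-1]
    - [0,0,0,0,0,0,-1]

```text
clock: 14.47
eef_pos: [592.6, 44.3, 137.9]
tool_rot: [-0.281, 1.569, -2.69]
force: [-1.8, -0.8, 7.1]
width: 13.2
```

```bash
python3 s.py
```

```text
14.47 pos [592.6, 44.3, 137.9] az -48.07 x [-0.0012, -0.0006, -1.0] F [-1.84, -0.77, 7.11] M [-0.321, 0.667, 0.556] w 13.2 q7 -0.49 tau7 -0.389
```

arm_command:
  series:
    - [0,0,0,0,0,0,-1]

```text
clock: 14.55
eef_pos: [592.6, 44.3, 137.9]
tool_rot: [-0.198, 1.569, -2.625]
force: [-2.6, -0.7, 6.5]
width: 13.0
```

```bash
python3 s.py
```

```text
14.55 pos [592.6, 44.3, 137.9] az -49.06 x [-0.0012, -0.0007, -1.0] F [-2.6, -0.71, 6.51] M [-0.292, 0.648, 0.587] w 13.0 q7 -0.5 tau7 -0.416
```

arm_command:
  series:
    - [0,0,0,0,0,0,-1]
    - [0,0,0,0,0,0,-1]

```text
clock: 14.72
eef_pos: [592.6, 44.3, 137.9]
tool_rot: [-0.202, 1.569, -2.664]
force: [-2.4, -1.5, 6.5]
width: 12.7
```

```bash
python3 s.py
```

```text
14.72 pos [592.6, 44.3, 137.9] az -51.04 x [-0.0012, -0.0006, -1.0] F [-2.37, -1.5, 6.5] M [-0.313, 0.642, 0.573] w 12.7 q7 -0.53 tau7 -0.474
```

arm_command:
  series:
    - [0,0,0,0,0,0,-0.5]

```text
clock: 14.8
eef_pos: [592.7, 44.3, 137.9]
tool_rot: [-0.117, 1.569, -2.588]
force: [-2.5, -2.1, 6.9]
width: 12.7
```

```bash
python3 s.py
python3 - <<'E'
from h import *
ctrl.get_image('side')
E
python3 s.py
```

```text
14.8 pos [592.7, 44.3, 137.9] az -51.54 x [-0.0011, -0.0007, -1.0] F [-2.46, -2.13, 6.91] M [-0.309, 0.603, 0.652] w 12.7 q7 -0.54 tau7 -0.634
14.85 pos [592.6, 44.4, 137.9] az -51.54 x [-0.0012, -0.0007, -1.0] F [-2.36, -0.63, 7.35] M [-0.311, 0.674, 0.629] w 13.0 q7 -0.54 tau7 -0.671
```

arm_command:
  series:
    - [0,0,0,0,0,0,2]
    - [0,0,0,0,0,0,2]
    - [0,0,0,0,0,0,1]
    - [0,0,0,0.1,0,0,0]
    - [0,0,0,0.3,0,0,0]
    - [0,0,0,0.5,0,0,0]
    - [0,0,0,0.5,0,0,0]
    - [0,0,0,0,0,0,0]

```text
clock: 15.52
eef_pos: [593.2, 44.5, 152.3]
tool_rot: [1.233, 1.571, -1.151]
force: [-2.4, -0.6, -1.1]
width: 12.8
```

```bash
python3 s.py
```

```text
15.52 pos [593.2, 44.5, 152.3] az -46.58 x [0.0001, -0.0002, -1.0] F [-2.39, -0.61, -1.14] M [-0.384, 0.526, 0.066] w 12.8 q7 -0.48 tau7 -0.098
```

arm_command:
  series:
    - [0,0,0,1.5,0,0,0]
    - [0,0,0,1.5,0,0,0]
    - [0,0,0,0.7,0,0,0]
    - [0,0,0,0,0,0,0]
    - [0,0,0,0,0,0,0]

```text
clock: 15.93
eef_pos: [593.4, 45.1, 188.7]
tool_rot: [3.036, 1.57, 0.653]
force: [-0.6, -0.8, -2.3]
width: 12.6
```

```bash
python3 s.py;  python3 - <<'E'
from h import *
for i in range(4):
    im=ctrl.get_image('side' if i%2 else 'scene');cv2.imwrite(f'pics/h{i}.png',im); s=ctrl.read_state(); print(s['force'].round(2),s['torque'].round(3))
a=cv2.imread('pics/h0.png');b=cv2.imread('pics/h1.png')
t=lambda im,u,v:cv2.resize(im[v:v+120,u:u+80],None,fx=5,fy=5,interpolation=cv2.INTER_CUBIC)
cv2.imwrite('pics/h.png',np.hstack([t(b,305,130),t(a,275,110)]))
E
```

```text
15.93 pos [593.4, 45.1, 188.7] az -46.55 x [0.0008, 0.0006, -1.0] F [-0.59, -0.82, -2.26] M [-0.011, 0.024, 0.02] w 12.6 q7 -0.51 tau7 -0.012
[ 0.55  0.9  -1.26] [0.024 0.003 0.02 ]
[ 0.62 -0.02 -1.3 ] [ 0.048 -0.007 -0.057]
[ 0.42  0.88 -2.01] [-0.018 -0.015 -0.023]
[-0.72  1.14 -2.31] [ 0.02  -0.032 -0.025]
```

View pics/h.png

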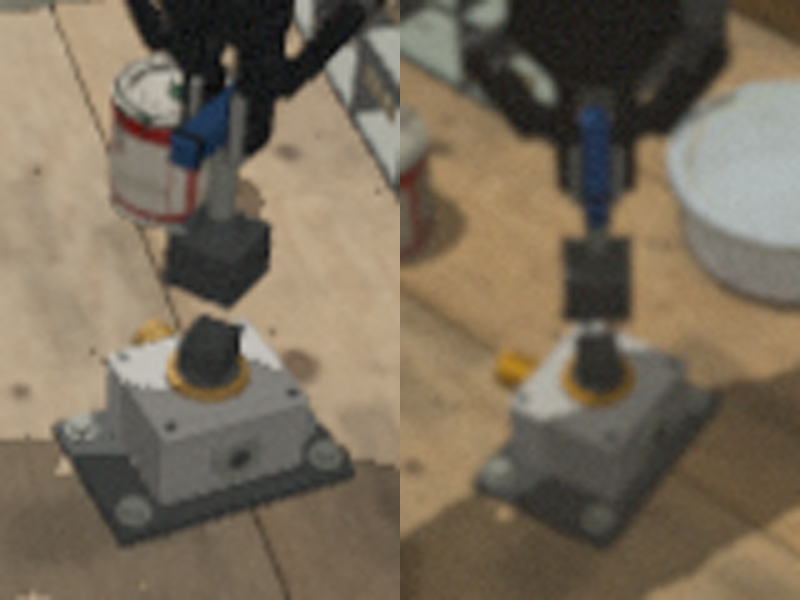

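arm_command:
  series:
    - [0,-0.7,-1.5,0,0,0,0]
    - [0,-1.4,-3.0,0,0,0,0]
    - [0,-1.5,-3.2,0,0,0,0]
    - [0,-1.5,-3.2,0,0,0,0]
    - [0,-1.5,-3.2,0,0,0,0]
    - [0,-1.5,-3.2,0,0,0,0]
    - [0,-1.5,-3.2,0,0,0,0]
    - [0,-1.5,-3.2,-1,0,0,0]
    - [0,-1.4,-3.0,-2,0,0,0]
    - [0,-0.8,-1.7,-2,0,0,0]
    - [0,0,0,-2,0,0,0]
    - [0,0,0,-1.7,0,0,0]
    - [0,0,0,-1.0,0,0,0]
    - [0,0,0,-0.5,0,0,0]
    - [0,0,0,0,0,0,0]
    - [0,0,0,0,0,0,0]

```text
clock: 17.47
eef_pos: [460.6, -239.3, 86.9]
tool_rot: [1.824, 1.57, -0.559]
force: [0.6, -0.0, -1.5]
width: 13.1
```

```bash
python3 s.py;  python3 - <<'E'
from h import *
a=ctrl.get_image('scene');b=ctrl.get_image('side')
t=lambda im,u,v:cv2.resize(im[v:v+120,u:u+80],None,fx=5,fy=5,interpolation=cv2.INTER_CUBIC)
cv2.imwrite('pics/i.png',np.hstack([t(b,280,240),t(a,325,200)]))
E
```

```text
17.47 pos [460.6, -239.3, 86.9] az -46.54 x [0.0004, -0.0002, -1.0] F [0.61, -0.03, -1.45] M [-0.037, 0.018, -0.034] w 13.1 q7 0.15 tau7 0.01
```

View pics/i.png

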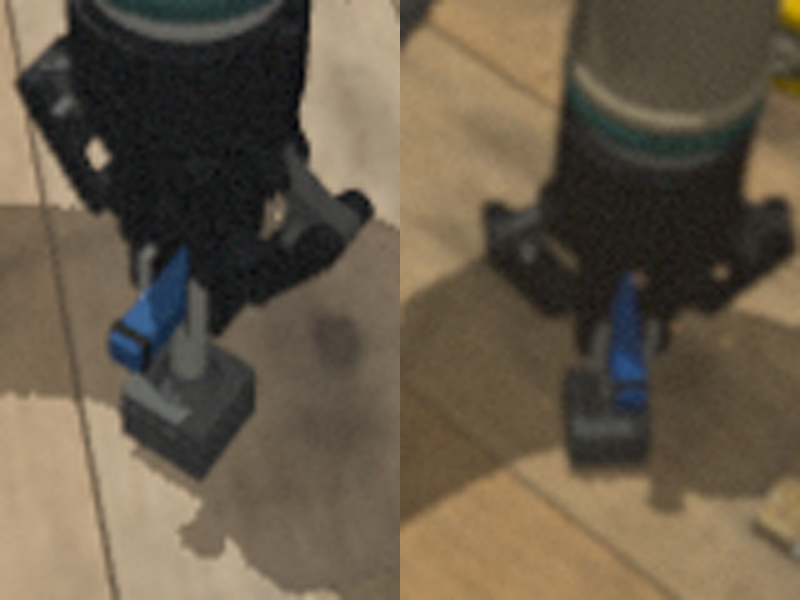

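arm_command:
  series:
    - [0,0,0,-0.5,0,0,0]
    - [0,0,0,-0.4,0,0,0]
    - [0,0,0,-0.3,0,0,0]
    - [0,0,0,-0.1,0,0,0]
    - [0,0,0,0,0,0,0]
    - [0,0,0,0,0,0,0]

```text
clock: 18.07
eef_pos: [460.2, -239.4, 73.6]
tool_rot: [-1.421, 1.571, 2.478]
force: [-0.3, -0.3, -1.7]
width: 12.9
```

```bash
python3 s.py
```

```text
18.07 pos [460.2, -239.4, 73.6] az -46.58 x [-0.0, 0.0, -1.0] F [-0.32, -0.33, -1.73] M [0.04, -0.03, 0.055] w 12.9 q7 0.16 tau7 0.003
```

arm_command:
  series:
    - [0,0,0,-0.06,0,0,0]
    - [0,0,0,-0.04,0,0,0]
    - [0,0,0,0,0,0,0]
    - [0,0,0,0,0,0,0]

```text
clock: 18.4
eef_pos: [460.4, -239.5, 73.1]
tool_rot: [2.232, 1.57, -0.151]
force: [-1.9, 0.8, 5.0]
width: 13.0
```

```bash
python3 s.py
```

```text
18.4 pos [460.4, -239.5, 73.1] az -46.58 x [0.0007, -0.0001, -1.0] F [-1.9, 0.79, 4.97] M [0.112, 0.213, -0.025] w 13.0 q7 0.16 tau7 -0.0
```

arm_command:
  series:
    - [0.2,0,0,0,0,0,0]
    - [0.3,0,0,0,0,0,0]
    - [0.4,0,0,0,0,0,0]
    - [0.5,0,0,0,0,0,0]
    - [0.6,0,0,0,0,0,0]
    - [0.7,0,0,0,0,0,0]
    - [0.7,0,0,0,0,0,0]

```text
clock: 18.98
eef_pos: [460.2, -239.3, 72.6]
tool_rot: [2.617, 1.571, 0.234]
force: [-0.0, 0.3, 0.5]
width: 59.8
```

```bash
python3 s.py;  python3 - <<'E'
from h import *
w=ctrl.get_image('wrist');cv2.imwrite('pics/j.png',w)
E
```

```text
18.98 pos [460.2, -239.3, 72.6] az -46.57 x [0.0, 0.0, -1.0] F [-0.02, 0.33, 0.52] M [-0.026, 0.027, -0.031] w 59.8 q7 0.16 tau7 0.0
```

View pics/j.png

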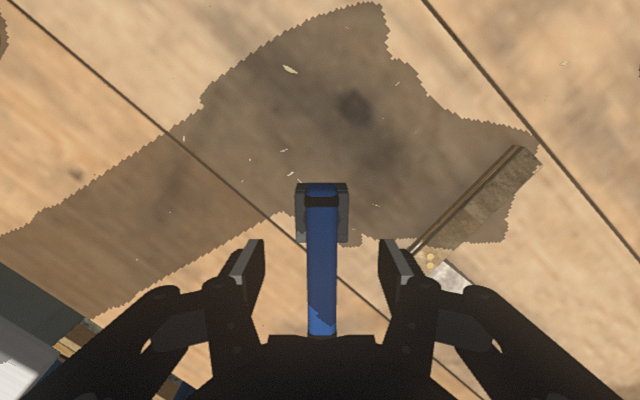

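The wrist picture shows the key free between the open fingers: the bar runs from (321,190) to (321,335) and the socket sits squarely below it. I'm retreating straight up.

arm_command:
  series:
    - [0.8,0,0,0.8,0,0,0]
    - [0.8,0,0,2,0,0,0]
    - [0.8,0,0,3,0,0,0]
    - [0.8,0,0,3,0,0,0]
    - [0.8,0,0,3,0,0,0]
    - [0.8,-0.8,1.0,3,0,0,0]
    - [0.8,-0.8,2,2,0,0,0]
    - [0.8,0,3,0,0,0,0]
    - [0.8,0,3,0,0,0,0]
    - [0.8,0,3,0,0,0,0]
    - [0.8,0,1,0,0,0,0]
    - [0.8,0,0,0,0,0,0]
    - [0.8,0,0,0,0,0,0]

```text
clock: 20.12
eef_pos: [444.4, -109.7, 241.1]
tool_rot: [1.708, 1.57, -0.674]
force: [0.3, -1.3, 1.0]
width: 68.7
```

```bash
python3 s.py;  python3 - <<'E'
from h import *
a=ctrl.get_image('scene');b=ctrl.get_image('side')
cv2.imwrite('pics/k_side.png',b);cv2.imwrite('pics/k_scene.png',a)
for l in ["key_grip","tape_measure","tape_roll","paint_tin"]:
    print(l,[(round(d['conf'],2),[round(x) for x in d['centre']]) for d in ctrl.spot_in(l,'side')[:2]])
a0=cv2.imread('pics/a_side.png')
print(cv2.absdiff(a0,b)[225:300,405:450].mean(),cv2.absdiff(a0,b)[140:175,325:355].mean())
E
```

```text
20.12 pos [444.4, -109.7, 241.1] az -46.51 x [0.0009, -0.0007, -1.0] F [0.28, -1.3, 0.97] M [-0.051, 0.007, -0.029] w 68.7 q7 -0.26 tau7 -0.047
key_grip [(0.96, [458, -247, 46])]
tape_measure [(0.96, [706, -185, 47])]
tape_roll [(0.69, [385, 13, 19])]
paint_tin [(0.96, [634, 253, 59]), (0.63, [386, 18, 18])]
6.620444444444445 18.996825396825397
```

View pics/k_side.png

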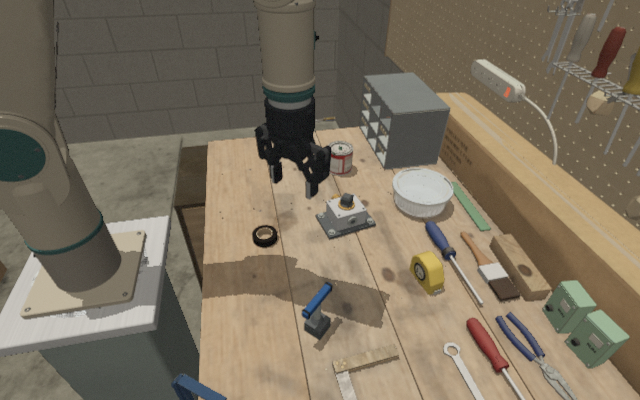

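View pics/k_scene.png

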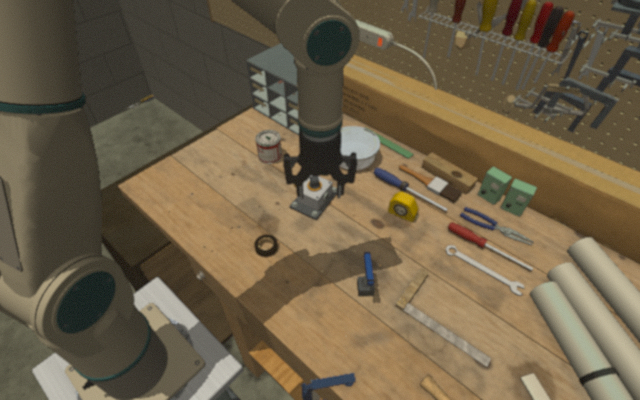

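The side picture shows the key upright at (317,312). The tape roll (265,236), tape measure (428,272) and tin (340,157) are where they were, and the arm touches nothing. I'm handing the job in.

```bash
python3 -c "
from cell import ctrl
print(ctrl.finish_job())"
```

```text
the job is handed in; nothing more can be done
None
```

The plug is tightened to about 0.65 N m, and the key is off it and standing upright on the bench. I handed the job in at about 20.5 s.

- **Fit:** The key went fully onto the plug's head with only a few newtons of contact.
- **Tightening:** I turned it clockwise about 69°. The reading was about 0.09 N m in free running, then about 0.17, then the plug bit at about 0.4 to 0.45. It climbed to 0.65 N m at the end of the turn and 0.63 once stopped. I backed off 5° within the socket's play before lifting the key off.
- **Placing:** The key stands about where it came from, at (460, −239) mm, turned about 105° from its first heading. The gripper is clear of everything.
- **Bystanders:** The last detections put the tape measure, tape roll and tin within about 10 mm of their first positions. That is a little more than the detector's usual 4 mm error. In the pictures they have not moved, and the arm never came near them.

**Readings that disagreed:**
- **Torque noise:** Single torque readings scattered by about 0.03 to 0.05 N m. One read 0.57 between readings of 0.59 and 0.65, so I judged by the trend. With the key off, the reading returned to zero within the noise.
- **Side load:** While I was turning the key the wrist also felt a sideways moment of about 0.6 N m, from slight misalignment. It disappeared when I lifted the key off.

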